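Bolt down the hold-down bar of a board jig

ROBOT

A 6-joint arm with a two-finger parallel gripper is mounted at the origin on a cart in front of the work surface, level with it; the furniture and walls round the work are solid. World frame = base frame: x ahead of the robot, y to its left, z up, the work surface at z = 0. Lengths are in m, angles in degrees, forces in N, time in s.
With the tool pointing down it reaches from about 0.3 to 0.75 m from the base axis. Payload 8.5 kg.
Tool frame: the origin (TCP) lies where the fingers leave the gripper's body, on its centre line; the fingertips stand tip_reach ahead of it and the grasp point (between the pads) lies 45 mm ahead of it (tip_reach is the distance from the TCP to the fingertips, in m); z points along the fingers, y is the line along which they close (so a half turn about z gives the same grasp; the last joint's range is limited). The gripper opens to 88 mm and grips with 3 to 60 N. Pads are 18 mm wide; open, the fingers measure 123 mm over their backs; the gripper's body (75 mm by 187 mm) begins 45 mm behind the grasp point.
Start: joints at [53.898, 21.807, 74.336, -0, 83.858, -12.336], TCP at [0.222, 0.503, 0.303] pointing down, gripper open.
Joint ranges: [-178.18, 178.18], [-50.72, 133.34], [12.68, 142.11], [-81.47, 261.47], [9.98, 163.14], [-165.26, 165.26]. Speed limits (degrees/s): [136.94, 136.94, 180, 180, 180, 180].

INTERFACE

Orientations are given as a 3x3 rotation matrix whose columns are the frame's x, y, z axes.
In Python, from station import observe, capture, close_job, tip_reach gives the robot as it stands.
- The arm moves only by the tool arm_command, never from a script. Its argument "commands" is a list that holds one entry, the list of rows, each a list of 7 numbers: the turn, a rotation vector about the tool's x, y, z in rad, then the shift along the tool's x, y, z in m, then the finger opening in m, from 0 to 0.0881. A call has 1 to 20 rows; each row shifts and turns the commanded pose from where the row before left it, along the tool's axes as they then stand; what a row does not reach is not made up. A row lasts 1/12 s, in which the tool goes at most 41.7 mm and 7.16 degrees, less where a joint would pass 70% of its speed; a pose out of reach is approached as far as the arm can. A call with a gripper value outside its range is refused whole. The fingers move at their own pace and stop on an object; "grip_force" is the grip in N (left out, the last holds). Time passes only in rows, so rows that do not move let the fingers close. It gives the time, the measured TCP pose, the force, the opening and the grip force at its end, in the units of the state.
- observe(): the state, without advancing time (a new reading comes with each control period).
- capture(name): name is "side" or "top"; returns a dict with "color" (420x560x3 uint8, blue, green, red), "mtx" (3x3 intrinsics, pixels), "eye" and "attitude" of the camera in the world. Camera axes: x right, y down, z forward; pixel columns grow to the right and rows downward; lengths in m; the calibration is good to about 2 mm. A picture is of the moment at which its call begins. There is no depth.
- close_job(): hands the job in; it is judged then, once.
The state is a dict: "clock": time; "qpos": joint angles; "qvel": joint speeds; "joint_torque": joint torques, N m; "tool_pos": TCP position; "tool_rot": TCP orientation; "ft_force": force on the tool from outside, world axes, zero at the start; "ft_torque": the same for the moment, N m; "gripper_width": finger opening in m; "grip_force": force on a finger pad.
Only numpy, scipy, OpenCV 4.12 (cv2) and the standard library are available. Lean on these libraries where they do the work, as an engineer would, in place of code of your own. Each camera call takes 0.05 s, during which the arm holds its last target. There are 200 camera calls.

TASK

Swing the raised red hold-down bar of the blue board jig down over the circuit board until it lies fully shut. Then slide the steel bolt by its black knob through the eye of the bar and on into the keeper until you feel it meet the hidden stop inside; the bolt drags stiffly in its guide, so seat it there with just a little more push than the sliding takes, without ramming eye or stop. Let go with the bar shut and the bolt fully home, and leave the other things on the bench alone.

Things in the scene. Friction and masses are not known exactly. Their poses are not given: they have to be found in the camera images.
- jig: fixed jig: blue plate 190x270x12 mm on the bench (jig x -95..95, y -180..90 mm), origin at bench level, z up. The bolt slides home along jig +y. In line at x -65 mm, on the robot's side: slotted aluminium guide holding the bolt (y -170..-20), eye of the shut bar (y -6..6), a brass staple (y 13..31), keeper (y 34..76); all 32 mm wide, tops at z 47. A circuit board lies under the bar
- bar (a joint): angle of the red bar, rad: 0 = fully shut, level, against its stop; grows as the free end rises. Hinge along jig y at jig x +75, y 0, z 45 mm, on the far side. The bar is 22 mm wide, reaches to jig x -84; shut, its top is at z 58 mm. Stiff friction hinge (0.2 N m, about 3 N at the push point): it stays where it is left, so it must be pushed right to its stop
- bar_push (a point): point on the middle of the bar's upper face, 85 mm from the hinge, a good place to push it down; its z axis is normal to the face
- eye (a point): centre of the steel eye under the bar's free end, an opening 18 x 18 mm, 12 mm long; it lies on the bolt's axis only when the bar is fully shut
- knob (a point): centre of the bolt's black knob, an upright cylinder 18 mm wide and 26 mm tall (z 60..86 mm above the bench) on an 8 mm stem; clear to be gripped from above. Moves with the bolt
- bolt: loose steel bolt, round, 14 mm thick, 139 mm long, about 0.14 kg, origin on its axis (34 mm above the bench) below the knob; y axis points to the tip. It slides only along jig y, with about 1 mm of play. A sprung shoe in the guide rubs on it with a steady drag, unknown each time, of about 6 to 16 N on the knob, so it stays where it is left
- bolt_tip (a point): centre of the bolt's tip face, on its axis, 114 mm ahead of the knob along y and 39 mm below the knob's centre; the last 7 mm taper from 14 to 6 mm
- keeper: dark steel keeper block fixed to the jig, 32 mm wide, 42 mm long; origin and axes the same as point keeper_mouth. The rigid stop inside it belongs to it
- keeper_mouth (a point): centre of the keeper's mouth, at jig x -65, y 34, z 34 mm; y points into the 18 x 18 mm bore, in line with the bolt. Inside is a rigid stop, unseen, 16 to 25 mm past the mouth, different each time. The bolt is home when its tip presses on it: push slowly to 7 N above the drag, keep that up half a second; under 4 N on the stop does not seat it, over 12 N (20 N on the eye) does damage
- multimeter: bystander, to be left alone: yellow multimeter 138x68x40 mm; origin under its middle
- driver_red: bystander, to be left alone: red-handled screwdriver, 170 mm; origin under its middle
- fuse_box: bystander, to be left alone: small brown box 32x50x20 mm; origin under its middle
- solder_reel: bystander, to be left alone: blue and grey reel, 54 mm wide, 40 mm tall; origin under its middle
- bowl_orange: bystander, to be left alone: orange bowl, 121 mm wide, 46 mm tall; origin under its middle
- flux_jar: bystander, to be left alone: white jar with blue lid, 31 mm wide, 26 mm tall; origin under its middle

How it is judged (in metres and radians):
On the way, in this order (a step that is already met when the one before it is completed fails the run):
1. the hold-down bar is fully shut (within 0.03 rad) (value of joint bar below 0.03 rad), for 0.2 s.
2. with the bar shut, the bolt's tip is in the keeper and presses on the keeper's stop with more than 4 N for 0.2 s (value of joint bar below 0.03 rad and y of bolt_tip in the frame of keeper_mouth above 0.0145 m and contact force between bolt and keeper above 4 N), for 0.2 s.
At the end, for the whole second after the job is handed in: The bar is shut within 0.03 rad, the bolt's tip is at least 14.5 mm past the keeper's mouth (through the bar's eye), and the bolt is at rest (value of joint bar below 0.03 rad and y of bolt_tip in the frame of keeper_mouth above 0.0145 m and linear speed of bolt below 0.01 m/s); the robot touches nothing.
It fails at once if the bolt is rammed: more than 12 N between bolt and keeper or its stop (contact force between bolt and keeper above 12 N).
It fails at once if the bolt is rammed: more than 20 N between bolt and the bar's eye (contact force between bolt and bar above 20 N).
It fails at once if another thing on the bench is moved by more than 30 mm (distance of any of multimeter, driver_red, fuse_box, solder_reel, bowl_orange, flux_jar from where it was at the start of the episode above 0.03 m).
It also fails if it takes over 64 s, if anything falls off the work surface, if the arm or the gripper's body presses on something with over 40 N, if the wrist force passes 120 N, or if a joint passes its speed limit or range.

## Working session

There is one attempt and no reset: what is moved stays moved. The work goes in short steps, Python scripts to look and compute and a tool call to move; the robot and the scene stay as the last step left them, time stands still between calls to the robot, and variables do not carry over. Pictures are saved under pics/ and viewed, at most 10 in all, crops included, and the job is handed in when it is done.

Besides the shell and the picture viewer there is one more tool, called after "Request:" as name(argument=value, ...), one argument or row to a line, values as JSON. arm_command: Moves the arm, as the interface text tells. Its arguments: {"type":"object","properties":{"commands":{"type":"array"},"grip_force":{"type":"number"}},"required":["commands"]}

```bash
mkdir -p pics; python3 - <<'E'
from station import *
import cv2,numpy as np
np.set_printoptions(precision=4,suppress=True)
print(tip_reach if not callable(tip_reach) else tip_reach())
s=observe();print(s)
for n in("side","top"):
    c=capture(n);cv2.imwrite(f"pics/{n}0.png",c["color"]);print(n,c["mtx"],c["eye"],c["attitude"])
E
```

```text
0.064
{'clock': 0.0, 'qpos': array([ 53.8982,  21.8405,  74.3833,   0.0018,  83.858 , -12.3345]), 'qvel': array([ 0.0264, -0.0152, -0.0643,  0.0448,  0.1279, -0.0139]), 'joint_torque': array([  0.0002, -43.7924, -22.4561,   0.0714,   0.0352,  -0.0001]), 'tool_pos': array([0.2215, 0.5032, 0.3022]), 'tool_rot': array([[-0.9152,  0.403 , -0.0009],
       [ 0.403 ,  0.9152, -0.0011],
       [ 0.0003, -0.0014, -1.    ]]), 'ft_force': array([ 0.482 , -0.4049, -0.4568]), 'ft_torque': array([-0.0378,  0.0034, -0.0028]), 'grip_force': 0.0, 'gripper_width': 0.08777510203959374}
side [[481.0264   0.     284.4259]
 [  0.     481.0264 210.5387]
 [  0.       0.       1.    ]] [0.1449 1.2405 0.9267] [[-0.948  -0.1728  0.2673]
 [-0.3182  0.532  -0.7847]
 [-0.0067 -0.8289 -0.5593]]
top [[395.3618   0.     278.3403]
 [  0.     395.3618 205.9232]
 [  0.       0.       1.    ]] [0.3139 0.0649 1.568 ] [[ 0.0261 -0.9856  0.1672]
 [-0.9996 -0.025   0.0087]
 [-0.0044 -0.1674 -0.9859]]
```

View pics/side0.png

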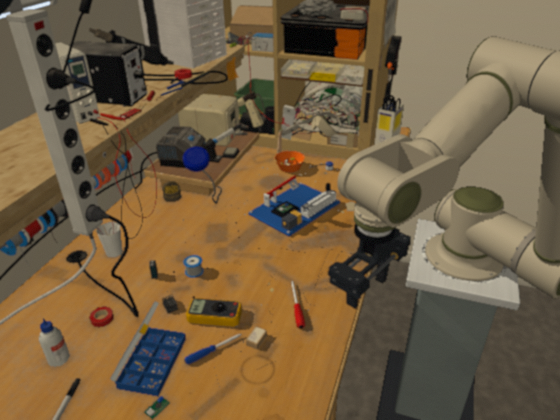

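View pics/top0.png

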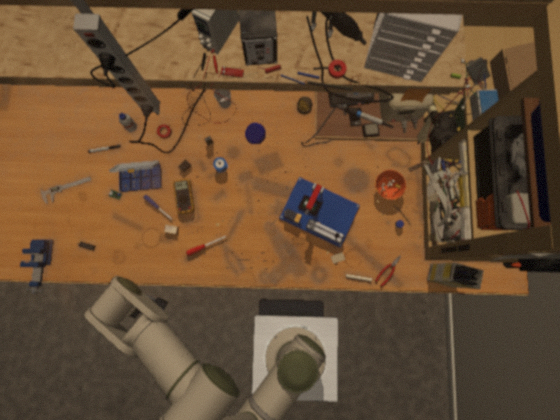

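The side view shows the jig at about (298,207), with the bar raised near (285,190). The top view shows the jig at (320,212), with the bar near (314,195). I'll measure the plate and enlarge it.

```bash
cat > h.py <<'E'
import cv2,numpy as np
from station import *
np.set_printoptions(precision=4,suppress=True)
def plane(c,uv,z):
    uv=np.atleast_2d(np.float64(uv)); d=np.c_[uv,np.ones(len(uv))]@np.linalg.inv(c["mtx"]).T@np.array(c["attitude"]).T
    e=np.array(c["eye"]); return e+d*((z-e[2])/d[:,2])[:,None]
def proj(c,P):
    q=(np.atleast_2d(P)-c["eye"])@np.array(c["attitude"]); q=q@c["mtx"].T; return q[:,:2]/q[:,2:]
E
python3 - <<'E'
from h import *
for n,(x0,x1,y0,y1) in dict(top=(260,380,165,255),side=(230,360,140,245)).items():
    c=capture(n);im=c["color"];hsv=cv2.cvtColor(im,cv2.COLOR_BGR2HSV)
    m=cv2.inRange(hsv,(105,130,40),(125,255,255));mm=np.zeros_like(m);mm[y0:y1,x0:x1]=m[y0:y1,x0:x1]
    mm=cv2.morphologyEx(mm,cv2.MORPH_OPEN,np.ones((3,3)))
    cs=cv2.findContours(mm,0,2)[0];k=max(cs,key=cv2.contourArea)
    p=cv2.convexHull(k)[:,0]; w=plane(c,p,.012)[:,:2].astype(np.float32)
    r=cv2.minAreaRect(w);print(n,r,cv2.boxPoints(r),np.round(p.T))
    big=cv2.resize(im[y0:y1,x0:x1],None,fx=6,fy=6,interpolation=cv2.INTER_CUBIC);cv2.imwrite(f"pics/{n}c.png",big[:600,:800])
E
```

```text
top ((0.5462144017219543, -0.11955288052558899), (0.024021850898861885, 0.0238379817456007), 0.3649032413959503) [[ 0.5341 -0.1077]
 [ 0.5343 -0.1315]
 [ 0.5583 -0.1314]
 [ 0.5581 -0.1076]] [[327 331 331 330 328 325 325]
 [212 214 217 218 218 214 212]]
side ((0.5651247501373291, -0.076820507645607), (0.26360243558883667, 0.16529223322868347), 65.9078369140625) [[ 0.4359 -0.1634]
 [ 0.5868 -0.2309]
 [ 0.6944  0.0098]
 [ 0.5435  0.0772]] [[303 314 316 317 317 285 283 279 268 259 252 252 253 255 283 289 300]
 [185 190 191 192 194 232 232 230 224 219 215 213 211 209 193 190 185]]
```

View pics/topc.png

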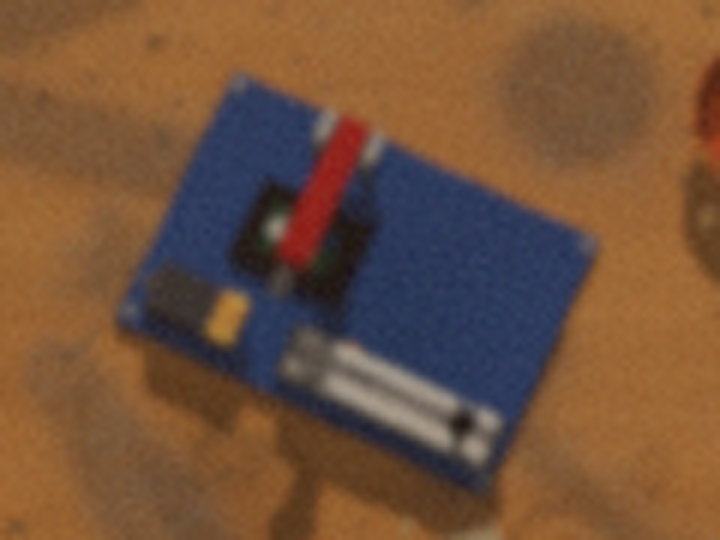

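View pics/sidec.png

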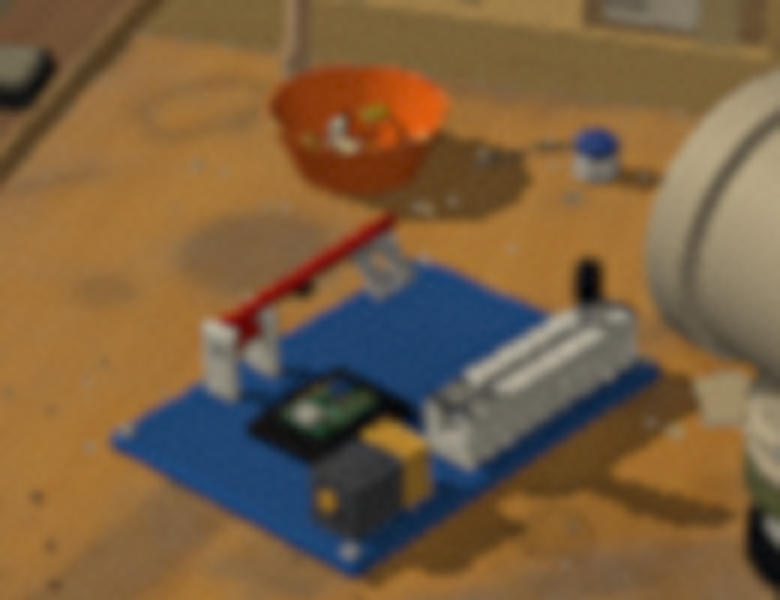

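The top crop shows the plate corners at crop pixels (238,75), (595,240), (483,490) and (122,318), with the knob at (463,423). In the side crop the corners are at (115,440), (425,262), (655,372) and (350,572). The knob runs from (588,262) to (588,300), and the bar from its hinge at (232,325) to its free end at (392,222). I'll fit the jig frame to these points.

```bash
cat >> h.py <<'E'
def fit(src,dst):
    a,b=src.mean(0),dst.mean(0);U,S,V=np.linalg.svd((src-a).T@(dst-b));R=(U@V).T
    return R,b-R@a
E
python3 - <<'E'
from h import *
J=np.array([[95,90],[95,-180],[-95,-180],[-95,90]])/1e3
off=dict(top=(260,165),side=(230,140))
px=dict(top=[(238,75),(595,240),(483,490),(122,318)],side=[(115,440),(425,262),(655,372),(350,572)])
C={n:capture(n) for n in off}
W={}
f=lambda n,p:(np.array(p)+.5)/6-.5+off[n]
for n in off:
    W[n]=plane(C[n],f(n,px[n]),.012)[:,:2]
    R,t=fit(J,W[n]);print(n,R[:,1],t,"ang",np.degrees(np.arctan2(R[1,0],R[0,0])),"res mm",(W[n]-(J@R.T+t))*1e3)
R,t=fit(J,(W["top"]+W["side"])/2);print("mean",R,t,np.degrees(np.arctan2(R[1,0],R[0,0])))
inv=lambda w:(w[:,:2]-t)@R
print("knob top view z.086",inv(plane(C["top"],f("top",[(463,421)]),.084)))
print("knob side z.086/.06",inv(plane(C["side"],f("side",[(588,266)]),.086)),inv(plane(C["side"],f("side",[(588,300)]),.06)))
# bar end: plane y_jig=0 in side and top views, free end of bar face
for n,p in(("top",(293,255)),("side",(392,222)),("top",(352,125)),("side",(232,325))):
    c=C[n];d=(plane(c,f(n,[p]),0)-c["eye"])[0];e=c["eye"];ny=R[:,1]
    s=((t-e[:2])@ny)/(d[:2]@ny);P=e+s*d
    print(n,p,"jig x",(P[:2]-t)@R[:,0],"z",P[2])
E
```

```text
top [0.4076 0.9132] [ 0.5794 -0.0441] ang -24.05275766954296 res mm [[-4.6778 -2.0083]
 [-1.3867  5.2905]
 [ 4.3552  2.2675]
 [ 1.7093 -5.5497]]
side [0.4171 0.9089] [ 0.5745 -0.0327] ang -24.649169572731974 res mm [[-6.148  -1.3798]
 [-2.432   3.2432]
 [ 6.4605  2.3556]
 [ 2.1195 -4.219 ]]
mean [[ 0.911   0.4123]
 [-0.4123  0.911 ]] [ 0.5769 -0.0384] -24.35101964201672
knob top view z.086 [[-0.0617 -0.1441]]
knob side z.086/.06 [[-0.0668 -0.1392]] [[-0.0641 -0.1443]]
top (293, 255) jig x 0.0745993632678283 z -0.3956590244321838
side (392, 222) jig x -0.041831572147080484 z 0.16445714255864285
top (352, 125) jig x 0.12816827214437726 z -0.1122742800870784
side (232, 325) jig x 0.0805411109880383 z 0.04896814117542658
```

```bash
python3 - <<'E'
from h import *
J=np.array([[95,90],[95,-180],[-95,-180],[-95,90]])/1e3
for n,(x0,x1,y0,y1) in dict(top=(272,368,170,252),side=(243,345,177,240)).items():
    c=capture(n);im=c["color"].astype(int)
    m=((im[...,0]-im[...,2])>25).astype(np.uint8);mm=np.zeros_like(m);mm[y0:y1,x0:x1]=m[y0:y1,x0:x1]
    k=max(cv2.findContours(mm,0,2)[0],key=cv2.contourArea)
    h=cv2.convexHull(k)[:,0]
    w=plane(c,h,.010)[:,:2].astype(np.float32);r=cv2.minAreaRect(w);print(n,r,cv2.contourArea(k))
    q=cv2.approxPolyDP(cv2.convexHull(k),4,True)[:,0];print(q.tolist())
E
```

```text
top ((0.560151994228363, -0.14604945480823517), (0.1509055644273758, 0.12950162589550018), 65.74494934082031) 1038.5
[[324, 190], [357, 208], [345, 234], [317, 220]]
side ((0.5574108362197876, -0.07627697288990021), (0.2690012753009796, 0.18843597173690796), 65.69525146484375) 1184.5
[[338, 201], [289, 235], [249, 213], [299, 184]]
```

```bash
python3 - <<'E'
from h import *
x0,x1,y0,y1=272,368,170,252
c=capture("top");im=c["color"].astype(int)
m=((im[...,0]-im[...,2])>8).astype(np.uint8);mm=np.zeros_like(m);mm[y0:y1,x0:x1]=m[y0:y1,x0:x1]
mm=cv2.morphologyEx(mm,cv2.MORPH_OPEN,np.ones((3,3),np.uint8))
ks=[k for k in cv2.findContours(mm,0,2)[0] if cv2.contourArea(k)>60];print([cv2.contourArea(k) for k in ks])
h=cv2.convexHull(np.vstack(ks))[:,0]
r=cv2.minAreaRect(plane(c,h,.010)[:,:2].astype(np.float32));print(r)
E
```

```text
[1713.0]
((0.5602628588676453, -0.0843016505241394), (0.2662109136581421, 0.18340323865413666), 65.8557357788086)
```

Request:
arm_command(
  commands=[
    [[0, 0, 0, -0.0268, -0.01765, 0, 0], [0, 0, 0, -0.0268, -0.01765, 0, 0], [0, 0, 0, -0.0268, -0.01765, 0, 0], [0, 0, 0, -0.0268, -0.01765, 0, 0], [0, 0, 0, -0.0268, -0.01765, 0, 0], [0, 0, 0, -0.0268, -0.01765, 0, 0], [0, 0, 0, -0.0268, -0.01765, 0, 0], [0, 0, 0, -0.0268, -0.01765, 0, 0], [0, 0, 0, -0.0268, -0.01765, 0, 0], [0, 0, 0, -0.0268, -0.01765, 0, 0], [0, 0, 0, -0.0268, -0.01765, 0, 0], [0, 0, 0, -0.0268, -0.01765, 0, 0], [0, 0, 0, -0.0268, -0.01765, 0, 0], [0, 0, 0, -0.0268, -0.01765, 0, 0], [0, 0, 0, -0.0268, -0.01765, 0, 0], [0, 0, 0, -0.0268, -0.01765, 0, 0], [0, 0, 0, -0.0268, -0.01765, 0, 0], [0, 0, 0, -0.0268, -0.01765, 0, 0], [0, 0, 0, -0.0268, -0.01765, 0, 0], [0, 0, 0, -0.0268, -0.01765, 0, 0]],
  ],
  grip_force=15,
)

```text
clock: 2.12
tool_pos: [0.5706, -0.0373, 0.3028]
tool_rot: [[-0.915, 0.403, 0.0], [0.403, 0.915, 0.0], [-0.0, 0.0, -1.0]]
ft_force: [0.1, -0.3, -0.5]
gripper_width: 0.0004
grip_force: 0.0
```

```bash
python3 - <<'E'
from h import *
s=observe();print(s["clock"],s["tool_pos"],s["tool_rot"],s["ft_force"],s["gripper_width"])
o=[]
for n,(x0,y0) in dict(top=(270,165),side=(240,135)).items():
    c=capture(n);im=c["color"].copy();tp=s["tool_pos"]+.064*s["tool_rot"][:,2];print(n,proj(c,tp))
    o.append(cv2.resize(im[y0:y0+110,x0:x0+100],None,fx=4,fy=4,interpolation=cv2.INTER_CUBIC))
cv2.imwrite("pics/b.png",np.hstack(o))
E
```

```text
2.1167 [ 0.5706 -0.0373  0.3028] [[-0.9151  0.4032  0.    ]
 [ 0.4032  0.9151  0.    ]
 [-0.      0.0001 -1.    ]] [ 0.0941 -0.2659 -0.473 ] 0.0003678259358307187
top [[311.8811 197.7608]]
side [[286.8915 151.8853]]
```

View pics/b.png

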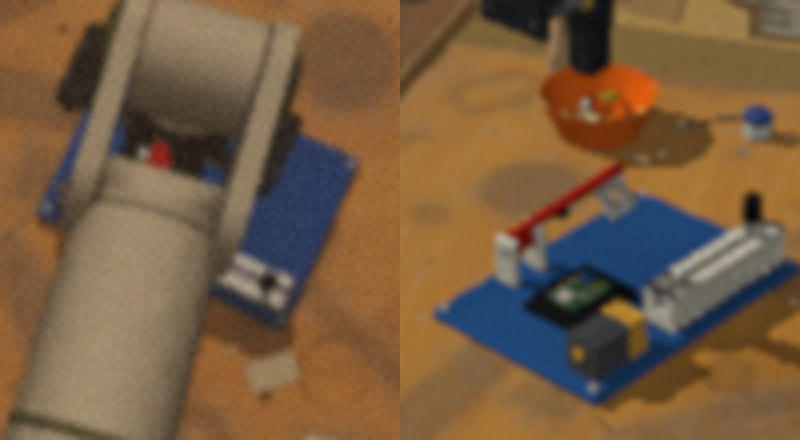

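The side view shows the fingertips at about (289,153), against a prediction of (287,152), so the calibration holds. The jig is clear below the tool, so I'll push the bar down.

Request:
arm_command(
  commands=[
    [[0, 0, 0, 0, 0, 0.018, 0], [0, 0, 0, 0, 0, 0.018, 0], [0, 0, 0, 0, 0, 0.018, 0], [0, 0, 0, 0, 0, 0.018, 0], [0, 0, 0, 0, 0, 0.008, 0], [0, 0, 0, 0, 0, 0.008, 0], [0, 0, 0, 0, 0, 0.008, 0], [0, 0, 0, 0, 0, 0.008, 0], [0, 0, 0, 0, 0, 0.008, 0], [0, 0, 0, 0, 0, 0.008, 0], [0, 0, 0, 0, 0, 0.008, 0], [0, 0, 0, 0, 0, 0.008, 0]],
  ],
)

```text
clock: 3.22
tool_pos: [0.5699, -0.0357, 0.1661]
tool_rot: [[-0.915, 0.403, 0.0], [0.403, 0.915, -0.0], [-0.0, 0.0, -1.0]]
ft_force: [-0.7, -0.1, 2.7]
gripper_width: 0.0007
grip_force: 0.8
```

Request:
arm_command(
  commands=[
    [[0, 0, 0, 0, 0, 0.007, 0], [0, 0, 0, 0, 0, 0.007, 0], [0, 0, 0, 0, 0, 0.007, 0], [0, 0, 0, 0, 0, 0.007, 0], [0, 0, 0, 0, 0, 0.005, 0], [0, 0, 0, 0, 0, 0.003, 0], [0, 0, 0, 0, 0, 0.002, 0], [0, 0, 0, 0, 0, 0, 0]],
  ],
)

```text
clock: 3.88
tool_pos: [0.5699, -0.0357, 0.1284]
tool_rot: [[-0.915, 0.403, -0.0], [0.403, 0.915, 0.0], [0.0, -0.0, -1.0]]
ft_force: [-0.7, -0.1, 1.1]
gripper_width: 0.0006
grip_force: 0.0
```

Request:
arm_command(
  commands=[
    [[0, 0, 0, 0, 0, 0.002, 0], [0, 0, 0, 0, 0, 0.002, 0], [0, 0, 0, 0, 0, 0.001, 0], [0, 0, 0, 0, 0, 0.001, 0], [0, 0, 0, 0, 0, 0, 0]],
  ],
)

```text
clock: 4.3
tool_pos: [0.5699, -0.0357, 0.1226]
tool_rot: [[-0.915, 0.403, -0.0], [0.403, 0.915, -0.0], [0.0, -0.0, -1.0]]
ft_force: [0.3, 0.1, 0.9]
gripper_width: 0.0005
grip_force: 0.0
```

Request:
arm_command(
  commands=[
    [[0, 0, 0, 0, 0, 0.0005, 0], [0, 0, 0, 0, 0, 0.0005, 0], [0, 0, 0, 0, 0, 0, 0]],
  ],
)

```text
clock: 4.55
tool_pos: [0.57, -0.0358, 0.1224]
tool_rot: [[-0.915, 0.403, 0.001], [0.403, 0.915, -0.0], [-0.001, -0.0, -1.0]]
ft_force: [-2.3, 0.5, 6.2]
gripper_width: 0.0006
grip_force: 3.0
```

Request:
arm_command(
  commands=[
    [[0, 0, 0, 0, 0, 0.0005, 0], [0, 0, 0, 0, 0, 0.0005, 0], [0, 0, 0, 0, 0, 0, 0], [0, 0, 0, 0, 0, 0, 0]],
  ],
)

```text
clock: 4.88
tool_pos: [0.57, -0.0358, 0.1223]
tool_rot: [[-0.915, 0.403, 0.001], [0.403, 0.915, -0.001], [-0.001, 0.0, -1.0]]
ft_force: [-5.3, 0.9, 13.5]
gripper_width: 0.0005
grip_force: 6.9
```

The bar is against its stop: 13.5 N with no further travel. I'll lift, open the fingers and move over the knob.

Request:
arm_command(
  commands=[
    [[0, 0, 0, 0, 0, -0.005, 0], [0, 0, 0, 0, 0, -0.02, 0], [0, 0, 0, 0, 0, -0.02, 0], [0, 0, 0, 0, 0, -0.02, 0.088], [0, 0, 0, 0.0059, -0.0141, 0, 0.088], [0, 0, 0, 0.0059, -0.0141, 0, 0.088], [0, 0, 0, 0.0059, -0.0141, 0, 0.088], [0, 0, 0, 0.0059, -0.0141, 0, 0.088], [0, 0, 0, 0.0059, -0.0141, 0, 0.088], [0, 0, 0, 0.0059, -0.0141, 0, 0.088], [0, 0, 0, 0.0059, -0.0141, 0, 0.088], [0, 0, 0, 0.0059, -0.0141, 0, 0.088], [0, 0, 0, 0.0059, -0.0141, 0, 0.088], [0, 0, 0, 0.0059, -0.0141, 0, 0.088], [0, 0, 0, 0, 0, 0, 0.088]],
  ],
)

```text
clock: 6.13
tool_pos: [0.458, -0.1422, 0.1858]
tool_rot: [[-0.914, 0.405, -0.0], [0.405, 0.914, -0.0], [0.0, -0.0, -1.0]]
ft_force: [0.2, -1.1, 0.1]
gripper_width: 0.0786
grip_force: 0.0
```

```bash
python3 - <<'E'
from h import *
s=observe();print(s["clock"],s["tool_pos"],s["ft_force"],s["gripper_width"])
c=capture("side");R=s["tool_rot"];x0,y0=245,150
im=cv2.resize(c["color"][y0:y0+95,x0:x0+120],None,fx=6,fy=6,interpolation=cv2.INTER_CUBIC)
for nm,q in dict(tipmid=(0,0,.064),tipL=(0,.044,.064),tipR=(0,-.044,.064)).items():
    print(nm,(proj(c,s["tool_pos"]+R@np.array(q))-(x0,y0))*6)
p=s["tool_pos"].copy();p[2]=.086;print("knobtop if centred",(proj(c,p)-(x0,y0))*6)
cv2.imwrite("pics/k.png",im)
E
```

```text
6.1333 [ 0.458  -0.1422  0.1858] [ 0.1767 -1.1049  0.1409] 0.07859441334158877
tipmid [[501.519  144.8094]]
tipL [[452.1651 174.387 ]]
tipR [[549.2653 116.1951]]
knobtop if centred [[498.6481 199.7853]]
```

View pics/k.png

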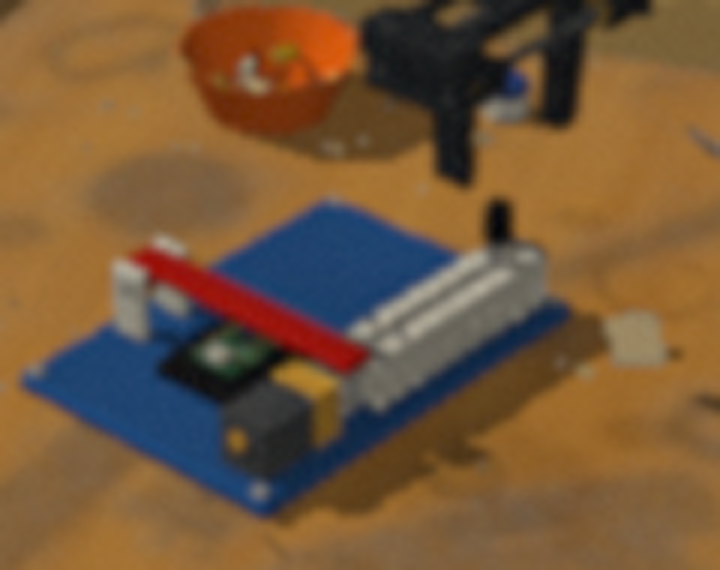

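The bar lies shut in the side view. The knob top is at crop (499,203) and the midpoint between the fingertips at about (508,150), so the tool is within 5 mm of centred. I'll shift 3 mm and descend around the knob.

Request:
arm_command(
  commands=[
    [[0, 0, 0, -0.003, 0.001, 0.01, 0.088], [0, 0, 0, 0, 0, 0.014, 0.088], [0, 0, 0, 0, 0, 0.014, 0.088], [0, 0, 0, 0, 0, 0.014, 0.088], [0, 0, 0, 0, 0, 0.01, 0.088], [0, 0, 0, 0, 0, 0.004, 0.088], [0, 0, 0, 0, 0, 0, 0.088]],
  ],
  grip_force=10,
)

```text
clock: 6.77
tool_pos: [0.4625, -0.1407, 0.1186]
tool_rot: [[-0.916, 0.402, -0.002], [0.402, 0.916, 0.001], [0.002, 0.0, -1.0]]
ft_force: [0.5, 0.4, 0.5]
gripper_width: 0.0881
grip_force: 0.0
```

Request:
arm_command(
  commands=[
    [[0, 0, 0, 0, 0, 0, 0.05], [0, 0, 0, 0, 0, 0, 0.03], [0, 0, 0, 0, 0, 0, 0.01], [0, 0, 0, 0, 0, 0, 0.01], [0, 0, 0, 0, 0, 0, 0.01], [0, 0, 0, 0, 0, 0, 0.01], [0, 0, 0, 0, 0, 0, 0.01], [0, 0, 0, 0, 0, 0, 0.01]],
  ],
  grip_force=20,
)

```text
clock: 7.43
tool_pos: [0.4623, -0.1413, 0.1198]
tool_rot: [[-0.915, 0.403, 0.0], [0.403, 0.915, -0.0], [-0.0, -0.0, -1.0]]
ft_force: [-0.4, -0.3, -0.9]
gripper_width: 0.0367
grip_force: 0.0
```

Request:
arm_command(
  commands=[
    [[0, 0, 0, 0, 0, 0, 0.01], [0, 0, 0, 0, 0, 0, 0.01], [0, 0, 0, 0, 0, 0, 0.01], [0, 0, 0, 0, 0, 0, 0.01], [0, 0, 0, 0, 0, 0, 0.01], [0, 0, 0, 0, 0, 0, 0.01], [0, 0, 0, 0, 0, 0, 0.01]],
  ],
  grip_force=20,
)

```text
clock: 8.02
tool_pos: [0.4623, -0.1423, 0.12]
tool_rot: [[-0.915, 0.403, 0.0], [0.403, 0.915, -0.002], [-0.001, -0.002, -1.0]]
ft_force: [-2.1, -6.7, 1.1]
gripper_width: 0.0173
grip_force: 20.0
```

Request:
arm_command(
  commands=[
    [[0, 0, 0, 0, 0.002, 0, 0.01], [0, 0, 0, 0, 0.002, 0, 0.01], [0, 0, 0, 0, 0.002, 0, 0.01], [0, 0, 0, 0, 0.002, 0, 0.01], [0, 0, 0, 0, 0.002, 0, 0.01]],
  ],
  grip_force=25,
)

```text
clock: 8.43
tool_pos: [0.4662, -0.1333, 0.1201]
tool_rot: [[-0.915, 0.403, -0.0], [0.403, 0.915, -0.003], [-0.001, -0.003, -1.0]]
ft_force: [-4.9, -9.3, 2.3]
gripper_width: 0.0169
grip_force: 25.0
```

Request:
arm_command(
  commands=[
    [[0, 0, 0, 0, 0.001, 0, 0.01], [0, 0, 0, 0, 0.001, 0, 0.01], [0, 0, 0, 0, 0.001, 0, 0.01], [0, 0, 0, 0, 0.001, 0, 0.01]],
  ],
)

```text
clock: 8.77
tool_pos: [0.4678, -0.1297, 0.1201]
tool_rot: [[-0.915, 0.403, -0.0], [0.403, 0.915, -0.003], [-0.001, -0.003, -1.0]]
ft_force: [-5.3, -8.8, 2.5]
gripper_width: 0.0165
grip_force: 25.0
```

Request:
arm_command(
  commands=[
    [[0, 0, 0, 0, 0.002, 0, 0.01], [0, 0, 0, 0, 0.002, 0, 0.01], [0, 0, 0, 0, 0.002, 0, 0.01], [0, 0, 0, 0, 0.002, 0, 0.01], [0, 0, 0, 0, 0.002, 0, 0.01], [0, 0, 0, 0, 0.002, 0, 0.01], [0, 0, 0, 0, 0.002, 0, 0.01], [0, 0, 0, 0, 0.002, 0, 0.01]],
  ],
)

```text
clock: 9.43
tool_pos: [0.4743, -0.1151, 0.1201]
tool_rot: [[-0.915, 0.403, -0.0], [0.403, 0.915, -0.003], [-0.001, -0.003, -1.0]]
ft_force: [-6.1, -8.4, 4.2]
gripper_width: 0.0168
grip_force: 25.0
```

Request:
arm_command(
  commands=[
    [[0, 0, 0, 0, 0.002, 0, 0.01], [0, 0, 0, 0, 0.002, 0, 0.01], [0, 0, 0, 0, 0.002, 0, 0.01], [0, 0, 0, 0, 0.002, 0, 0.01], [0, 0, 0, 0, 0.002, 0, 0.01], [0, 0, 0, 0, 0.002, 0, 0.01], [0, 0, 0, 0, 0.002, 0, 0.01], [0, 0, 0, 0, 0.002, 0, 0.01]],
  ],
)

```text
clock: 10.1
tool_pos: [0.4807, -0.1006, 0.1202]
tool_rot: [[-0.915, 0.403, -0.0], [0.403, 0.915, -0.003], [-0.001, -0.003, -1.0]]
ft_force: [-5.3, -9.2, 3.0]
gripper_width: 0.0166
grip_force: 25.0
```

Drag holds steady at about 10.3 N and the tip is clear of the eye. The stop should be at tool-y 0.132 to 0.149. I'm at 0.102 now, so I'll go to about 0.124 and then creep.

Request:
arm_command(
  commands=[
    [[0, 0, 0, 0, 0.002, 0, 0.01], [0, 0, 0, 0, 0.002, 0, 0.01], [0, 0, 0, 0, 0.002, 0, 0.01], [0, 0, 0, 0, 0.002, 0, 0.01], [0, 0, 0, 0, 0.002, 0, 0.01], [0, 0, 0, 0, 0.002, 0, 0.01]],
  ],
)

```text
clock: 10.6
tool_pos: [0.4856, -0.0896, 0.1202]
tool_rot: [[-0.915, 0.403, -0.0], [0.403, 0.915, -0.003], [-0.001, -0.003, -1.0]]
ft_force: [-5.6, -10.7, 4.7]
gripper_width: 0.017
grip_force: 25.0
```

Request:
arm_command(
  commands=[
    [[0, 0, 0, 0, 0.002, 0, 0.01], [0, 0, 0, 0, 0.002, 0, 0.01], [0, 0, 0, 0, 0.002, 0, 0.01], [0, 0, 0, 0, 0.001, 0, 0.01], [0, 0, 0, 0, 0.001, 0, 0.01], [0, 0, 0, 0, 0.001, 0, 0.01], [0, 0, 0, 0, 0.001, 0, 0.01]],
  ],
)

```text
clock: 11.18
tool_pos: [0.4895, -0.0807, 0.1202]
tool_rot: [[-0.915, 0.403, -0.0], [0.403, 0.915, -0.003], [-0.001, -0.003, -1.0]]
ft_force: [-5.1, -11.4, 4.2]
gripper_width: 0.0167
grip_force: 25.1
```

```bash
python3 - <<'E'
from h import *
s=observe();R=s["tool_rot"];print(s["clock"],s["tool_pos"],s["tool_pos"]@R[:,1],"F tool xyz",R.T@s["ft_force"])
c=capture("side");im=c["color"].astype(int);x0,x1,y0,y1=250,320,180,225
m=((im[...,2]-np.maximum(im[...,0],im[...,1]))>50).astype(np.uint8);mm=np.zeros_like(m);mm[y0:y1,x0:x1]=m[y0:y1,x0:x1]
k=max(cv2.findContours(mm,0,2)[0],key=cv2.contourArea)
b=np.array([1.17,.83])
p=plane(c,k[:,0]-b,.057); q=p@R  # tool coords
t=-q[:,0]  # along jig x
print("red px",len(k),"area",cv2.contourArea(k),"x range",t.min(),t.max())
e=(t>t.min()+.02)&(t<t.max()-.02);yy=q[e,1];print("bar y range in tool y (20..120mm)",np.percentile(yy,[5,25,50,75,95]),"centre",(np.percentile(yy,8)+np.percentile(yy,92))/2)
E
```

```text
11.1833 [ 0.4895 -0.0807  0.1202] 0.12287350071615262 F tool xyz [  0.0433 -12.4633  -4.1759]
red px 67 area 189.5 x range 0.46338628554321987 0.6400709473990512
bar y range in tool y (20..120mm) [0.184  0.1866 0.1889 0.2092 0.2123] centre 0.198134443100416
```

Request:
arm_command(
  commands=[
    [[0, 0, 0, 0, 0.0005, 0, 0.01], [0, 0, 0, 0, 0.0005, 0, 0.01], [0, 0, 0, 0, 0.0005, 0, 0.01]],
  ],
)

```text
clock: 11.48
tool_pos: [0.4901, -0.0793, 0.1202]
tool_rot: [[-0.915, 0.403, -0.0], [0.403, 0.915, -0.004], [-0.001, -0.003, -1.0]]
ft_force: [-5.6, -11.5, 4.5]
gripper_width: 0.0169
grip_force: 25.1
```

Request:
arm_command(
  commands=[
    [[0, 0, 0, 0, 0.0005, 0, 0.01], [0, 0, 0, 0, 0.0005, 0, 0.01], [0, 0, 0, 0, 0.0005, 0, 0.01]],
  ],
)

```text
clock: 11.73
tool_pos: [0.4907, -0.078, 0.1202]
tool_rot: [[-0.915, 0.403, -0.0], [0.403, 0.915, -0.004], [-0.001, -0.003, -1.0]]
ft_force: [-5.3, -11.5, 5.2]
gripper_width: 0.0168
grip_force: 25.1
```

Request:
arm_command(
  commands=[
    [[0, 0, 0, 0, 0.0005, 0, 0.01], [0, 0, 0, 0, 0.0005, 0, 0.01], [0, 0, 0, 0, 0.0005, 0, 0.01]],
  ],
)

```text
clock: 11.98
tool_pos: [0.4913, -0.0766, 0.1202]
tool_rot: [[-0.915, 0.403, -0.0], [0.403, 0.915, -0.004], [-0.001, -0.003, -1.0]]
ft_force: [-5.8, -11.8, 4.3]
gripper_width: 0.017
grip_force: 25.1
```

Request:
arm_command(
  commands=[
    [[0, 0, 0, 0, 0.0005, 0, 0.01], [0, 0, 0, 0, 0.0005, 0, 0.01], [0, 0, 0, 0, 0.0003, 0, 0.01]],
  ],
)

```text
clock: 12.23
tool_pos: [0.4919, -0.0754, 0.1202]
tool_rot: [[-0.915, 0.403, -0.0], [0.403, 0.915, -0.004], [-0.001, -0.003, -1.0]]
ft_force: [-5.1, -12.2, 4.5]
gripper_width: 0.0167
grip_force: 25.1
```

Request:
arm_command(
  commands=[
    [[0, 0, 0, 0, 0.0004, 0, 0.01], [0, 0, 0, 0, 0.0004, 0, 0.01], [0, 0, 0, 0, 0.0004, 0, 0.01]],
  ],
)

```text
clock: 12.48
tool_pos: [0.4923, -0.0744, 0.1202]
tool_rot: [[-0.915, 0.403, -0.0], [0.403, 0.915, -0.004], [-0.001, -0.003, -1.0]]
ft_force: [-7.4, -11.8, 4.2]
gripper_width: 0.0165
grip_force: 25.1
```

Request:
arm_command(
  commands=[
    [[0, 0, 0, 0, 0.0004, 0, 0.01], [0, 0, 0, 0, 0.0004, 0, 0.01], [0, 0, 0, 0, 0.0004, 0, 0.01]],
  ],
)

```text
clock: 12.73
tool_pos: [0.4928, -0.0733, 0.1202]
tool_rot: [[-0.915, 0.403, -0.0], [0.403, 0.915, -0.004], [-0.001, -0.004, -1.0]]
ft_force: [-5.8, -12.6, 4.1]
gripper_width: 0.0165
grip_force: 25.1
```

Request:
arm_command(
  commands=[
    [[0, 0, 0, 0, 0.0004, 0, 0.01], [0, 0, 0, 0, 0.0004, 0, 0.01], [0, 0, 0, 0, 0.0004, 0, 0.01]],
  ],
)

```text
clock: 12.98
tool_pos: [0.4932, -0.0725, 0.1202]
tool_rot: [[-0.915, 0.402, -0.001], [0.402, 0.915, -0.004], [-0.001, -0.004, -1.0]]
ft_force: [-7.2, -17.2, 5.4]
gripper_width: 0.0171
grip_force: 25.1
```

Request:
arm_command(
  commands=[
    [[0, 0, 0, 0, 0.0001, 0, 0.01], [0, 0, 0, 0, 0, 0, 0.01]],
  ],
)

```text
clock: 13.15
tool_pos: [0.4932, -0.0725, 0.1202]
tool_rot: [[-0.915, 0.402, -0.001], [0.402, 0.915, -0.005], [-0.001, -0.004, -1.0]]
ft_force: [-8.0, -15.5, 4.6]
gripper_width: 0.0166
grip_force: 25.1
```

Request:
arm_command(
  commands=[
    [[0, 0, 0, 0, 0.0002, 0, 0.01], [0, 0, 0, 0, 0.0002, 0, 0.01], [0, 0, 0, 0, 0, 0, 0.01]],
  ],
)

```text
clock: 13.4
tool_pos: [0.4932, -0.0724, 0.1202]
tool_rot: [[-0.915, 0.402, -0.001], [0.402, 0.915, -0.005], [-0.001, -0.005, -1.0]]
ft_force: [-8.0, -16.9, 4.9]
gripper_width: 0.0167
grip_force: 25.1
```

Request:
arm_command(
  commands=[
    [[0, 0, 0, 0, 0.0002, 0, 0.01], [0, 0, 0, 0, 0.0002, 0, 0.01], [0, 0, 0, 0, 0, 0, 0.01], [0, 0, 0, 0, 0, 0, 0.01]],
  ],
)

```text
clock: 13.73
tool_pos: [0.4933, -0.0723, 0.1203]
tool_rot: [[-0.915, 0.402, -0.001], [0.402, 0.915, -0.006], [-0.001, -0.006, -1.0]]
ft_force: [-9.6, -20.3, 5.4]
gripper_width: 0.0174
grip_force: 25.1
```

Request:
arm_command(
  commands=[
    [[0, 0, 0, 0, 0, 0, 0.01], [0, 0, 0, 0, 0, 0, 0.01], [0, 0, 0, 0, 0, 0, 0.01], [0, 0, 0, 0, 0, 0, 0.01], [0, 0, 0, 0, 0, 0, 0.01]],
  ],
)

```text
clock: 14.15
tool_pos: [0.4933, -0.0723, 0.1202]
tool_rot: [[-0.915, 0.402, -0.001], [0.402, 0.915, -0.005], [-0.001, -0.006, -1.0]]
ft_force: [-9.2, -19.7, 5.7]
gripper_width: 0.0167
grip_force: 25.1
```

Request:
arm_command(
  commands=[
    [[0, 0, 0, 0, -0.0004, 0, 0.01], [0, 0, 0, 0, -0.0004, 0, 0.01], [0, 0, 0, 0, -0.0004, 0, 0.01], [0, 0, 0, 0, 0, 0, 0.01]],
  ],
)

```text
clock: 14.48
tool_pos: [0.4932, -0.0725, 0.1202]
tool_rot: [[-0.915, 0.403, -0.0], [0.403, 0.915, -0.004], [-0.001, -0.003, -1.0]]
ft_force: [-5.1, -12.6, 5.0]
gripper_width: 0.0167
grip_force: 25.1
```

Request:
arm_command(
  commands=[
    [[0, 0, 0, 0, -0.0003, 0, 0.01], [0, 0, 0, 0, -0.0003, 0, 0.01], [0, 0, 0, 0, 0, 0, 0.022], [0, 0, 0, 0, 0, 0, 0.03], [0, 0, 0, 0, 0, 0, 0.04], [0, 0, 0, 0, 0, 0, 0.04], [0, 0, 0, 0, 0, 0, 0.04], [0, 0, 0, 0, 0, 0, 0.04]],
  ],
)

```text
clock: 15.15
tool_pos: [0.4931, -0.0711, 0.1197]
tool_rot: [[-0.915, 0.403, -0.0], [0.403, 0.915, 0.0], [0.0, 0.0, -1.0]]
ft_force: [-0.4, 0.1, -0.3]
gripper_width: 0.0396
grip_force: 0.0
```

Request:
arm_command(
  commands=[
    [[0, 0, 0, 0, 0, -0.01, 0.04], [0, 0, 0, 0, 0, -0.02, 0.04], [0, 0, 0, 0, 0, -0.02, 0.04], [0, 0, 0, 0, 0, -0.02, 0.04], [0, 0, 0, 0, 0, -0.02, 0.04], [0, 0, 0, 0, 0, -0.02, 0.04], [0, 0, 0, 0, 0, 0, 0.04], [0, 0, 0, 0, 0, 0, 0.04]],
  ],
)

```text
clock: 15.82
tool_pos: [0.4932, -0.0712, 0.2301]
tool_rot: [[-0.915, 0.403, 0.002], [0.403, 0.915, -0.001], [-0.002, 0.0, -1.0]]
ft_force: [0.8, -0.0, -0.3]
gripper_width: 0.0401
grip_force: 0.0
```

```bash
python3 - <<'E'
from h import *
s=observe();print(s["clock"],s["tool_pos"],s["ft_force"])
c=capture("side");x0,y0=245,150
cv2.imwrite("pics/e.png",cv2.resize(c["color"][y0:y0+95,x0:x0+120],None,fx=6,fy=6,interpolation=cv2.INTER_CUBIC))
R=s["tool_rot"]
for k in(-.0675,-.060,-.055,-.078): # predicted knob-top pixel for jig y k
    P=R@np.array([0,0,0.]);y=.198+k;x=s["tool_pos"]@R[:,0];P=R[:,0]*x+R[:,1]*y;P[2]=.086
    print(k,(proj(c,P)+(1.17,.83)-(x0,y0))*6)
E
```

```text
15.8167 [ 0.4932 -0.0712  0.2301] [ 0.8442 -0.0303 -0.3242]
-0.0675 [[414.8548 255.0954]]
-0.06 [[406.1839 260.4512]]
-0.055 [[400.3756 264.0389]]
-0.078 [[426.9106 247.6487]]
```

View pics/e.png

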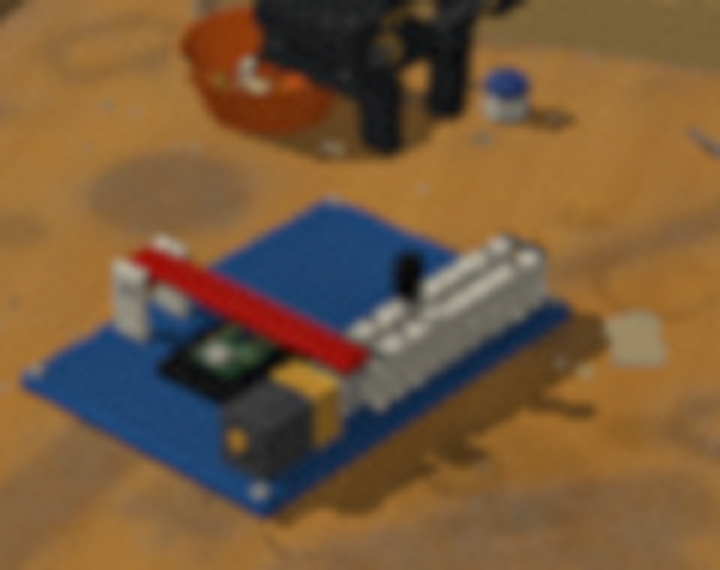

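The bar is shut. The knob top is at crop (408,257), which puts it near jig y -62 mm and the tip about 18 mm past the mouth. That fits the stop, and the robot is clear, so I'm handing in.

```bash
python3 -c "
from station import *
print(close_job())"
```

```text
the job is handed in; nothing more can be done
None
```

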